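# Third hand: hold a shelf bracket against the sprung board of a fixing jig

### The job

Be the third hand for someone who will screw the wooden shelf bracket on from behind: pick it up, turn its tall square end towards the jig's board and press that end home in the channel between the two battens, bracket upright and straight, its top edge level with the top of the board. Push steadily with about 10 N (the sprung board then gives about 17 mm; never drive it to the end of its 35 mm travel) and finish while still gripping and pressing, without letting go. Touch the jig only with the bracket, and leave the jars, tumbler and screwdriver where they are.

Things in the scene. Friction and masses are not known exactly. Their poses are not given: they have to be found in the camera images.
- bracket: Light-wood bracket, 111 x 22 x 60 mm, 0.1-0.2 kg, upright on the worktop. Origin on its underside, mid-thickness, under its centre of mass. x: along it to the tall square butt end (face at +45 mm, two brass inserts); y: across the 22 mm; z up. Full-height block x -25..45 mm; beyond it a lower arm (z 32-60 mm) to a rounded nose at x -66. Top edge level, z 60: grip there across y, near x = 0.
- butt (a point): Point on the bracket: middle of the top edge of its square butt face, 45 mm along +x and 60 mm above the bracket's origin. Axes as the bracket's.
- jig: Steel fixing jig, fixed; place and yaw vary. Base plate 115 x 160 x 12 mm (x -20..95), rear frame with window (x 70..86, 110 high); before it, on two sprung rods, an upright wooden board 140 wide, 16 thick, 16 to 110 mm above the worktop. Origin on the worktop under the middle of the resting board's front face. x: level push direction, from the open front into the board; y along the board; z up.
- seat (a point): Point on the sliding board, moves with it: middle of the channel floor at the board's top edge, 110 mm up; axes as the jig's. The channel is upright, open to front and top, 36 mm wide in y, between two battens (23 mm wide each) standing 10 mm out of the board's front face over its full height. The butt point meets the seat point when the bracket is home.
- board (a joint): How far the board is pushed back along the jig's +x, in m: 0 at rest (the start), 0.035 at the end stop. Springs return it: 600 N per metre of travel, no preload (10 N at 0.017), about 0.2 N friction.
- screwdriver: Bystander: loose screwdriver with black handle lying on the worktop.
- spice_jar: Bystander: small spice jar with dark cap, 44 mm wide, 96 mm tall; origin under its centre.
- jar: Bystander: clear jar with green lid, 70 mm wide, 101 mm tall; origin under its centre.
- tumbler: Bystander: clear tumbler, 77 mm wide, 91 mm tall; origin under its centre.
Mind the look-alikes: they are no part of the job. Of the things like the bracket, leave any that is red; of the rest the larger one is meant.

How it is judged:
On the way:
1. the bracket is gripped and lifted clear of the worktop (height (world z) of bracket above 0.03 m and contact force between the fingers and bracket above 2 N), for 0.2 s.
At the end, for the whole second after the job is handed in: Held in the gripper, clear of the worktop and at rest, the butt point is within 5 mm of the seat along the push, 10 mm sideways, 8 mm in height; straight within 0.14 rad, upright within 0.12 rad; it pushes the jig with 6 to 14 N, the board back 10 to 23.5 mm (all of step 1 and x of butt in the frame of seat between -0.005 and 0.005 m and y of butt in the frame of seat between -0.01 and 0.01 m and z of butt in the frame of seat between -0.008 and 0.008 m and x of bracket in the frame of jig below 0 m and angle between the x axis of bracket and the x axis of jig, either way round below 0.14 rad and angle between bracket's own z axis and vertical below 0.12 rad and contact force between bracket and jig between 6 and 14 N and value of joint board between 0.01 and 0.0235 m and linear speed of bracket below 0.015 m/s); the arm keeps its last pose, push and grip.
It fails at once if the board is driven to the end of its travel (beyond 32 mm) (value of joint board above 0.032 m).
It fails at once if the robot itself touches the jig (contact force between any of the fingers, the arm and jig above 1 N).
It fails at once if a bystander is moved more than 25 mm (distance of any of screwdriver, spice_jar, jar, tumbler from where it was at the start of the episode above 0.025 m).
It also fails if it takes over 48 s, if anything falls off the work surface, if the arm or the gripper's body presses on something with over 40 N, if the wrist force passes 120 N, or if a joint passes its speed limit or range.

### The arm

A 6-joint arm with a two-finger parallel gripper is mounted at the origin on a cart in front of the work surface, level with it; the furniture and walls round the work are solid. World frame = base frame: x ahead of the robot, y to its left, z up, the work surface at z = 0. Lengths are in m, angles in rad, forces in N, time in s.
With the tool pointing down it reaches from about 0.35 to 0.95 m from the base axis. Payload 17.4 kg.
Tool frame: the origin (TCP) lies at the very end of the fingers, on their centre line; the grasp point (between the pads) lies 19 mm behind it; z points along the fingers, y is the line along which they close (so a half turn about z gives the same grasp; the last joint's range is limited). The gripper opens to 93 mm and grips with 3 to 60 N. Pads are 15 mm wide; open, the fingers measure 128 mm over their backs; the gripper's body (75 mm by 188 mm) begins 65 mm behind the grasp point.
Start: joints at [1.088, 0.116, 1.442, -0, 1.584, -0.038], TCP at [0.29, 0.609, 0.219] pointing down, gripper open.
Joint ranges: [-2.83, 2.83], [-0.83, 2.19], [0.07, 2.5], [-1.14, 4.28], [0.01, 3], [-2.97, 2.97]. Speed limits (rad/s): [1.89, 1.89, 2.22, 3.14, 3.14, 3.14].

### API

Orientations are given as a 3x3 rotation matrix whose columns are the frame's x, y, z axes.
In Python, from station import status, capture, calibration, job gives the robot as it stands.
- The arm moves only by the tool apply_moves, never from a script. Its argument "plan" is a list of rows, each an object with "twist": the turn, a rotation vector about the tool's x, y, z in units of pi/4 rad (1.0 is pi/4 rad), a list of three; "slide": the shift along the tool's x, y, z in units of 25 cm (1.0 is 25 cm), a list of three; "fingers": the opening, from 0 (shut) to 1 (fully open). A call has 1 to 12 rows; each row is the pose to reach, as a shift and turn from the pose commanded when the call began, along the tool's axes at that moment; what a row does not reach only later rows make up. A row lasts 1/10 s, in which the tool goes at most 50 mm and 8.59 degrees, less where a joint would pass 70% of its speed; a pose out of reach is approached as far as the arm can. A call with a number of a shift or a turn outside -1 to 1 is refused whole. A call with a gripper value outside its range is refused whole. The fingers move at their own pace and stop on an object; "squeeze" is the grip in N (left out, the last holds). Time passes only in rows, so rows that repeat a pose let the fingers close. It gives the time, the measured TCP pose, the force, the opening and the grip force at its end, in the units of the state.
- status.state(): the state, without advancing time (a new reading comes with each control period).
- capture(name): name is "side" or "top" or "wrist"; returns (picture, depth): 480x640x3 uint8, red, green, blue; 480x640 float32, m along the optical axis (not along the pixel's ray), 0 where there is no reading.
- calibration(name): a dict with "fx", "fy", "cx", "cy" (pixels), "rvec" (rotation vector, rad) and "tvec" (3), from world to camera coordinates, as OpenCV has them; the wrist camera has in their place "mount" (4x4, takes a point from camera to tool coordinates, whose origin is the TCP and whose axes are the flange's). Camera axes: x right, y down, z forward; pixel columns grow to the right and rows downward; lengths in m; the calibration is good to about 2 mm. The wrist camera is an equidistant fisheye: a pixel r from the principal point sees the ray r / f radians off the axis. A picture is of the moment at which its call begins: read the wrist's pose just before it. calibration takes no time and is no camera call.
- job.close_job(): hands the job in; it is judged then, once.
The state is a dict: "time": time; "joint_pos": joint angles; "joint_vel": joint speeds; "joint_efforts": joint torques, N m; "tool_pos": TCP position; "eef_rot": TCP orientation; "ft_force": force on the tool from outside, world axes, zero at the start; "torque": the same for the moment, N m; "grip_width": opening from 0.0 (shut) to 1.0 (fully open); "grasp_force": force on a finger pad.
Only numpy, scipy, OpenCV 4.12 (cv2) and the standard library are available. Lean on these libraries where they do the work, as an engineer would, in place of code of your own. Each camera call takes 0.05 s, during which the arm holds its last target. There are 200 camera calls.

## Working session

There is one attempt and no reset: what is moved stays moved. The work goes in short steps, Python scripts to look and compute and a tool call to move; the robot and the scene stay as the last step left them, time stands still between calls to the robot, and variables do not carry over. Pictures are saved under pics/ and viewed, at most 10 in all, crops included, and the job is handed in when it is done.

Besides the shell and the picture viewer there is one more tool, called after "Call:" as name([rows], argument=value, ...), one row to a line, values as JSON. apply_moves: Moves the arm, as the interface text tells. Shifts and turns lie within -1 to 1; 1 stands for 25 cm of shift or pi/4 rad of turn. Its arguments: {"type":"object","properties":{"plan":{"type":"array"},"squeeze":{"type":"number"}},"required":["plan"]}

```bash
mkdir -p pics; ls
cat > h.py <<'E'
import numpy as np, cv2
from station import status, capture, calibration, job
E
python3 - <<'E'
from h import *
s=status.state(); print(s['time'],s['tool_pos'],s['eef_rot'],s['grip_width'])
for n in ('side','top'):
    p,d=capture(n); c=calibration(n); print(n,c)
    np.savez(f'{n}0.npz',p=p,d=d)
    cv2.imwrite(f'pics/{n}0.png',p[...,::-1])
E
```

```text
pics
0.0 [0.29037642 0.6091213  0.21788978] [[-9.02685502e-01  4.30300599e-01 -5.29084350e-04]
 [ 4.30300923e-01  9.02684893e-01 -1.04855956e-03]
 [ 2.64006437e-05 -1.17418500e-03 -9.99999310e-01]] 1.0020735281845543
side {'fx': 454.2634742874512, 'fy': 454.2634742874512, 'cx': 316.9123298014453, 'cy': 243.69799987265395, 'rvec': array([ 2.03643846, -0.21191397,  0.09358082]), 'tvec': array([-0.49711659,  0.13240358,  1.15079359])}
top {'fx': 437.6945048756689, 'fy': 437.6945048756689, 'cx': 327.7944264187374, 'cy': 236.0468539417039, 'rvec': array([ 2.12032494, -2.1429354 ,  0.19987954]), 'tvec': array([-0.00134628,  0.50366446,  1.11606955])}
```

View pics/top0.png

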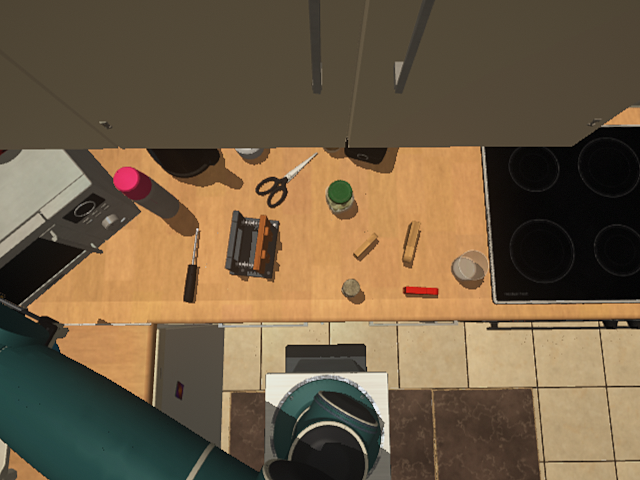

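View pics/side0.png

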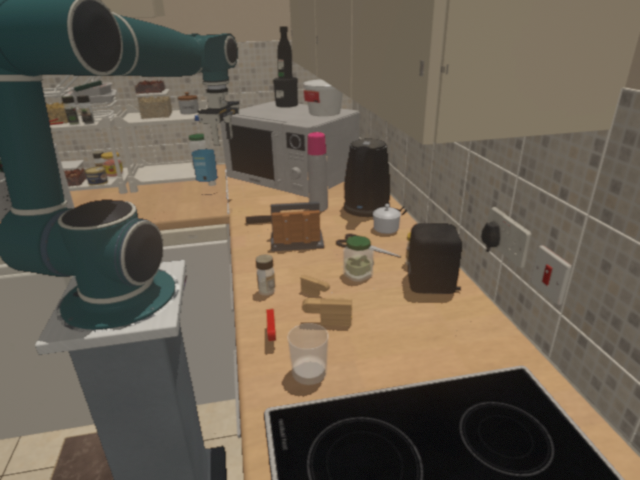

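The top view shows the larger wooden bracket at about (411,243), with its butt towards the wall. The smaller look-alike is at (366,245), and the red one is at (420,291). The jig is at (255,245), with its board's front facing right. The jar is at (340,195), the spice jar at (351,288), the tumbler at (467,267) and the screwdriver at (192,265).

```bash
cat >> h.py <<'E'
def cam(n):
    c=calibration(n); R=cv2.Rodrigues(c['rvec'])[0]; K=np.array([[c['fx'],0,c['cx']],[0,c['fy'],c['cy']],[0,0,1]])
    return K,R,np.asarray(c['tvec']).ravel()
def cloud(n,d):
    K,R,t=cam(n); v,u=np.mgrid[:480,:640]
    P=np.stack([u,v,np.ones_like(u)],-1)@np.linalg.inv(K).T*d[...,None]
    return (P-t)@R
def ray(n,uv,z):
    K,R,t=cam(n); uv=np.atleast_2d(uv).astype(float)
    r=np.c_[uv,np.ones(len(uv))]@np.linalg.inv(K).T@R; o=-R.T@t
    return o+r*((z-o[2])/r[:,2])[:,None]
E
python3 - <<'E'
from h import *
a=np.load('top0.npz'); p,d=a['p'],a['d']; W=cloud('top',d)
t=W[170:300,200:480,2]; print('table z',np.median(t))
hsv=cv2.cvtColor(p,cv2.COLOR_RGB2HSV)
def box(u0,u1,v0,v1,zl,zh,name):
    m=np.zeros((480,640),bool); m[v0:v1,u0:u1]=1
    m&=(W[...,2]>zl)&(W[...,2]<zh)
    pts=W[m]; r=cv2.minAreaRect(pts[:,:2].astype(np.float32)*1000)
    print(name,m.sum(),pts.mean(0).round(4),'z',np.percentile(pts[:,2],[5,50,95]).round(4),r)
    return pts
box(395,430,215,275,.048,.072,'bracket'); box(350,385,228,262,.02,.07,'small')
box(215,290,200,290,.1,.125,'jigtop')
b=box(246,285,205,285,.1,.125,'board')
for n,bb in dict(jar=(320,360,175,215),spice=(335,365,275,302),tumbler=(445,490,245,290)).items():
    box(*bb,.05,.2,n)
cv2.imwrite('pics/crop.png',np.hstack([cv2.resize(p[195:295,210:295,::-1],None,fx=5,fy=5,interpolation=2)[:500],cv2.resize(p[210:280,395:435,::-1],None,fx=7,fy=500/70,interpolation=2)]))
E
```

```text
table z 0.00047119128095005124
bracket 374 [ 0.4841 -0.2237  0.0588] z [0.0528 0.0593 0.0629] ((485.131591796875, -224.68882751464844), (22.56498908996582, 110.70956420898438), 73.80232238769531)
small 193 [ 0.4791 -0.1052  0.042 ] z [0.0377 0.0422 0.0468] ((480.31646728515625, -106.397216796875), (15.337021827697754, 81.70951843261719), 44.15095138549805)
jigtop 866 [0.48   0.1963 0.1093] z [0.1041 0.1096 0.1131] ((480.942626953125, 195.39529418945312), (96.90522766113281, 148.55104064941406), 83.34690856933594)
board 457 [0.4764 0.1626 0.1095] z [0.1048 0.1098 0.1131] ((477.6153564453125, 160.5035858154297), (26.820762634277344, 140.34605407714844), 83.34690856933594)
jar 675 [ 0.6023 -0.0367  0.0921] z [0.063  0.0994 0.1039] ((608.3732299804688, -38.24327087402344), (68.27061462402344, 67.98338317871094), 21.2249813079834)
spice 261 [ 0.3633 -0.0608  0.0931] z [0.0759 0.0953 0.0989] ((364.255126953125, -61.427974700927734), (42.38677215576172, 42.349788665771484), 46.03769302368164)
tumbler 376 [ 0.4192 -0.3776  0.0742] z [0.0528 0.0752 0.0915] ((417.72882080078125, -372.162841796875), (75.7789077758789, 76.33379364013672), 59.80549240112305)
```

View pics/crop.png

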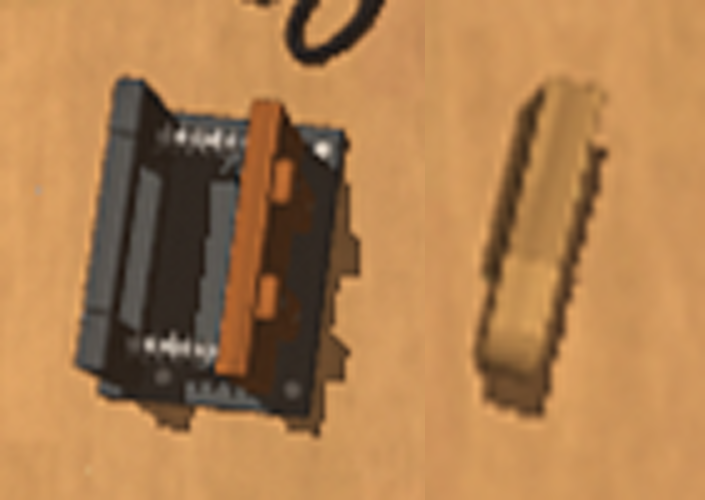

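The crop confirms the bracket's butt points up in the image (world +x), with the nose at the bottom. The channel between the two battens (right-hand side of the brown board) is centred on it.

```bash
cat >> h.py <<'E'
from scipy.spatial.transform import Rotation as Rot
def togo(pos,yaw):
    "slide/twist to tool-down pose with tool y at yaw (deg)"
    s=status.state(); R=np.array(s['eef_rot']); y=np.deg2rad(yaw)
    yv=np.array([np.cos(y),np.sin(y),0]); zv=np.array([0,0,-1.]); T=np.c_[np.cross(yv,zv),yv,zv]
    sl=R.T@(np.array(pos)-s['tool_pos'])/.25; tw=Rot.from_matrix(R.T@T).as_rotvec()/(np.pi/4)
    print('t',round(s['time'],2),'pos',np.round(s['tool_pos'],4),'yaw',np.rad2deg(np.arctan2(R[1,1],R[0,1])).round(2),'slide',sl.round(4),'twist',tw.round(4))
E
python3 -c "
from h import *
for p,y in (((.34,.40,.22),22),((.40,.19,.22),-20),((.45,-.02,.22),-63),((.495,-.228,.2),-106.2)): togo(p,y)
print(calibration('wrist'))"
```

```text
t 0.1 pos [0.2904 0.6092 0.218 ] yaw 64.51 slide [-0.5392 -0.6698 -0.0074] twist [-1.300e-03  4.000e-04  9.447e-01]
t 0.1 pos [0.2904 0.6092 0.218 ] yaw 64.51 slide [-1.1173 -1.3248 -0.0068] twist [-1.1000e-03  1.0000e-03  1.8781e+00]
t 0.1 pos [0.2904 0.6092 0.218 ] yaw 64.51 slide [-1.6593 -1.997  -0.0061] twist [-8.0000e-04  1.5000e-03  2.8336e+00]
t 0.1 pos [0.2904 0.6092 0.218 ] yaw 64.51 slide [-2.1798 -2.6704  0.0746] twist [-2.0000e-04  2.0000e-03  3.7936e+00]
{'fx': 371.64829954431775, 'fy': 371.64829954431775, 'cx': 315.69532941854305, 'cy': 239.34812690925222, 'mount': array([[ 1.04865396e-03, -9.67737442e-01, -2.51958614e-01,
         6.90886340e-02],
       [ 9.99999229e-01,  1.18236653e-03, -3.79297260e-04,
        -6.06988975e-04],
       [ 6.64967594e-04, -2.51958022e-01,  9.67737936e-01,
        -1.66411166e-01],
       [ 0.00000000e+00,  0.00000000e+00,  0.00000000e+00,
         1.00000000e+00]])}
```

Call:
apply_moves([
  {"twist": [0, 0, 0.945], "slide": [-0.54, -0.67, 0], "fingers": 1},
  {"twist": [0, 0, 0.945], "slide": [-0.54, -0.67, 0], "fingers": 1},
  {"twist": [0, 0, 0.945], "slide": [-0.54, -0.67, 0], "fingers": 1},
  {"twist": [0, 0, 0.945], "slide": [-0.54, -0.67, 0], "fingers": 1},
  {"twist": [0, 0, 0.945], "slide": [-0.54, -0.67, 0], "fingers": 1},
  {"twist": [0, 0, 0.945], "slide": [-0.54, -0.67, 0], "fingers": 1},
])

```text
time: 0.7
tool_pos: [0.3407, 0.3984, 0.219]
eef_rot: [[-0.37, 0.929, 0.001], [0.929, 0.37, 0.0], [0.0, 0.001, -1.0]]
ft_force: [-0.7, 0.6, 0.1]
grip_width: 0.997
grasp_force: 0.0
```

```bash
python3 -c "
from h import *
togo((.40,.19,.22),-20)"
```

```text
t 0.7 pos [0.3407 0.3984 0.219 ] yaw 21.69 slide [-0.8621 -0.0878 -0.0043] twist [ 9.000e-04 -6.000e-04  9.264e-01]
```

Call:
apply_moves([
  {"twist": [0, 0, 0.926], "slide": [-0.862, -0.088, 0], "fingers": 1},
  {"twist": [0, 0, 0.926], "slide": [-0.862, -0.088, 0], "fingers": 1},
  {"twist": [0, 0, 0.926], "slide": [-0.862, -0.088, 0], "fingers": 1},
  {"twist": [0, 0, 0.926], "slide": [-0.862, -0.088, 0], "fingers": 1},
  {"twist": [0, 0, 0.926], "slide": [-0.862, -0.088, 0], "fingers": 1},
  {"twist": [0, 0, 0.926], "slide": [-0.862, -0.088, 0], "fingers": 1},
])

```text
time: 1.3
tool_pos: [0.4012, 0.191, 0.2187]
eef_rot: [[0.338, 0.941, 0.0], [0.941, -0.338, -0.0], [-0.0, 0.0, -1.0]]
ft_force: [-0.9, -0.1, -0.2]
grip_width: 1.0
grasp_force: 0.0
```

Call:
apply_moves([
  {"twist": [0, 0, 0.955], "slide": [-0.72, 0.475, 0], "fingers": 1},
  {"twist": [0, 0, 0.955], "slide": [-0.72, 0.475, 0], "fingers": 1},
  {"twist": [0, 0, 0.955], "slide": [-0.72, 0.475, 0], "fingers": 1},
  {"twist": [0, 0, 0.955], "slide": [-0.72, 0.475, 0], "fingers": 1},
  {"twist": [0, 0, 0.955], "slide": [-0.72, 0.475, 0], "fingers": 1},
  {"twist": [0, 0, 0.955], "slide": [-0.72, 0.475, 0], "fingers": 1},
])

```text
time: 1.9
tool_pos: [0.4525, -0.018, 0.2182]
eef_rot: [[0.888, 0.459, -0.001], [0.459, -0.888, 0.0], [-0.001, -0.001, -1.0]]
ft_force: [-0.5, 0.7, -0.0]
grip_width: 1.005
grasp_force: 0.0
```

```bash
python3 -c "
from h import *
togo((.48,-.228,.22),-106.2)"
```

```text
t 1.9 pos [ 0.4525 -0.018   0.2182] yaw -62.65 slide [-0.2883  0.7966 -0.0074] twist [-4.000e-04  1.300e-03  9.678e-01]
```

Call:
apply_moves([
  {"twist": [0, 0, 0.968], "slide": [-0.288, 0.797, 0], "fingers": 1},
  {"twist": [0, 0, 0.968], "slide": [-0.288, 0.797, 0], "fingers": 1},
  {"twist": [0, 0, 0.968], "slide": [-0.288, 0.797, 0], "fingers": 1},
  {"twist": [0, 0, 0.968], "slide": [-0.288, 0.797, 0], "fingers": 1},
  {"twist": [0, 0, 0.968], "slide": [-0.288, 0.797, 0], "fingers": 1},
  {"twist": [0, 0, 0.968], "slide": [-0.288, 0.797, 0], "fingers": 1},
  {"twist": [0, 0, 0.968], "slide": [-0.288, 0.797, 0], "fingers": 1},
])

```text
time: 2.6
tool_pos: [0.48, -0.2258, 0.2184]
eef_rot: [[0.963, -0.27, -0.0], [-0.27, -0.963, 0.001], [-0.001, -0.001, -1.0]]
ft_force: [-0.2, 0.2, 1.1]
grip_width: 1.003
grasp_force: 0.0
```

```bash
cat >> h.py <<'E'
def wrist():
    s=status.state(); p,d=capture('wrist'); c=calibration('wrist'); M=np.array(c['mount'])
    v,u=np.mgrid[:480,:640].astype(float); x=(u-c['cx'])/c['fx']; y=(v-c['cy'])/c['fy']; th=np.hypot(x,y)+1e-9
    k=np.tan(np.minimum(th,1.5))/th
    P=np.stack([x*k,y*k,np.ones_like(x)],-1)*d[...,None]
    P=P@M[:3,:3].T+M[:3,3]
    return p,d,P@np.array(s['eef_rot']).T+s['tool_pos'],P
E
python3 - <<'E'
from h import *
p,d,W,T=wrist(); np.savez('w1.npz',p=p,d=d,W=W,T=T)
cv2.imwrite('pics/w1.png',p[...,::-1])
m=(W[...,2]>.048)&(W[...,2]<.072)&(abs(W[...,0]-.485)<.08)&(abs(W[...,1]+.225)<.05)&(d>0)
pts=W[m]; print(m.sum(),np.median(pts[:,2]),cv2.minAreaRect(pts[:,:2].astype(np.float32)*1000))
c=pts[:,:2].mean(0); u,s,v=np.linalg.svd(pts[:,:2]-c,full_matrices=False); print(c,np.rad2deg(np.arctan2(v[0,1],v[0,0])))
togo((.495,-.228,.1),-106.2)
E
```

```text
2862 0.06013773862890451 ((487.83795166015625, -227.23895263671875), (21.547008514404297, 109.32532501220703), 73.96611785888672)
[ 0.4909354  -0.22797954] 164.1113017480333
t 2.65 pos [ 0.4799 -0.2256  0.2186] yaw -105.69 slide [ 0.0607 -0.0069  0.4742] twist [-0.0006  0.0003  0.0112]
```

View pics/w1.png

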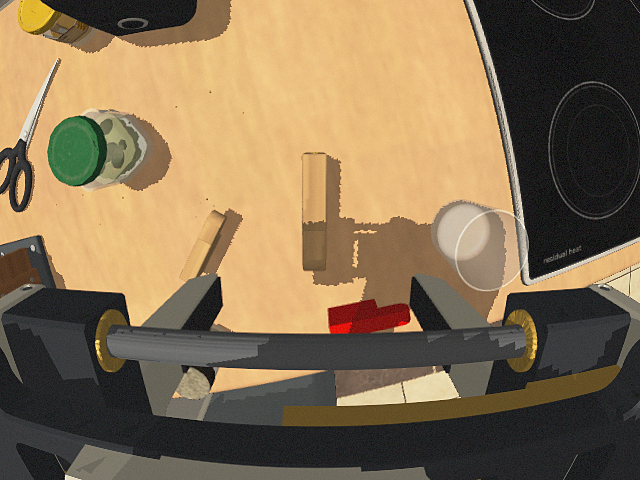

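The wrist view shows the bracket at about (314,210), with its butt at the top at row 152 and its nose at row 270. Nothing obstructs the fingers on either side.

```bash
python3 -c "
from h import *
togo((.4963,-.229,.018),-106.1)"
```

```text
t 2.65 pos [ 0.4799 -0.2256  0.2186] yaw -105.69 slide [ 0.0669 -0.0043  0.8022] twist [-0.0006  0.0003  0.009 ]
```

Call:
apply_moves([
  {"twist": [0, 0, 0.009], "slide": [0.067, -0.004, 0.1], "fingers": 1},
  {"twist": [0, 0, 0.009], "slide": [0.067, -0.004, 0.25], "fingers": 1},
  {"twist": [0, 0, 0.009], "slide": [0.067, -0.004, 0.4], "fingers": 1},
  {"twist": [0, 0, 0.009], "slide": [0.067, -0.004, 0.55], "fingers": 1},
  {"twist": [0, 0, 0.009], "slide": [0.067, -0.004, 0.67], "fingers": 1},
  {"twist": [0, 0, 0.009], "slide": [0.067, -0.004, 0.76], "fingers": 1},
  {"twist": [0, 0, 0.009], "slide": [0.067, -0.004, 0.802], "fingers": 1},
  {"twist": [0, 0, 0.009], "slide": [0.067, -0.004, 0.802], "fingers": 1},
])

```text
time: 3.45
tool_pos: [0.4955, -0.2299, 0.0174]
eef_rot: [[0.959, -0.282, -0.001], [-0.282, -0.959, 0.001], [-0.002, -0.0, -1.0]]
ft_force: [0.2, 0.0, 0.2]
grip_width: 0.999
grasp_force: 0.0
```

Call:
apply_moves([
  {"twist": [0, 0, 0], "slide": [0, 0, 0], "fingers": 0},
  {"twist": [0, 0, 0], "slide": [0, 0, 0], "fingers": 0},
  {"twist": [0, 0, 0], "slide": [0, 0, 0], "fingers": 0},
  {"twist": [0, 0, 0], "slide": [0, 0, 0], "fingers": 0},
  {"twist": [0, 0, 0], "slide": [0, 0, 0], "fingers": 0},
  {"twist": [0, 0, 0], "slide": [0, 0, 0], "fingers": 0},
  {"twist": [0, 0, 0], "slide": [0, 0, 0], "fingers": 0},
  {"twist": [0, 0, 0], "slide": [0, 0, 0], "fingers": 0},
], squeeze=45)

```text
time: 4.25
tool_pos: [0.4956, -0.2313, 0.0181]
eef_rot: [[0.958, -0.286, -0.0], [-0.286, -0.958, 0.0], [-0.0, -0.0, -1.0]]
ft_force: [0.2, -0.9, 0.1]
grip_width: 0.363
grasp_force: 0.0
```

Call:
apply_moves([
  {"twist": [0, 0, 0], "slide": [0, 0, 0], "fingers": 0},
  {"twist": [0, 0, 0], "slide": [0, 0, 0], "fingers": 0},
  {"twist": [0, 0, 0], "slide": [0, 0, 0], "fingers": 0},
  {"twist": [0, 0, 0], "slide": [0, 0, 0], "fingers": 0},
  {"twist": [0, 0, 0], "slide": [0, 0, 0], "fingers": 0},
])

```text
time: 4.75
tool_pos: [0.4957, -0.2312, 0.0181]
eef_rot: [[0.958, -0.286, 0.0], [-0.286, -0.958, 0.0], [-0.0, -0.0, -1.0]]
ft_force: [0.6, 0.5, -0.7]
grip_width: 0.238
grasp_force: 45.0
```

Call:
apply_moves([
  {"twist": [0, 0, 0], "slide": [0, 0, -0.05], "fingers": 0},
  {"twist": [0, 0, 0], "slide": [0, 0, -0.15], "fingers": 0},
  {"twist": [0, 0, 0], "slide": [0, 0, -0.3], "fingers": 0},
  {"twist": [0, 0, 0], "slide": [0, 0, -0.45], "fingers": 0},
  {"twist": [0, 0, 0], "slide": [0, 0, -0.6], "fingers": 0},
  {"twist": [0, 0, 0], "slide": [0, 0, -0.72], "fingers": 0},
  {"twist": [0, 0, 0], "slide": [0, 0, -0.8], "fingers": 0},
  {"twist": [0, 0, 0], "slide": [0, 0, -0.8], "fingers": 0},
])

```text
time: 5.55
tool_pos: [0.4963, -0.2317, 0.222]
eef_rot: [[0.958, -0.286, 0.004], [-0.286, -0.958, -0.002], [0.005, 0.001, -1.0]]
ft_force: [0.1, -0.3, -1.1]
grip_width: 0.232
grasp_force: 45.0
```

```bash
python3 -c "
from h import *
togo((.47,-.07,.22),-62)
p,d,W,T=wrist()
m=(abs(T[...,1])<.014)&(abs(T[...,0])<.08)&(d>0)&(T[...,2]<-.005)&(T[...,2]>-.06)
q=T[m]; print(m.sum(),np.percentile(q,[1,50,99],axis=0).round(4).tolist())
for x in range(-70,60,10):
    k=q[abs(q[:,0]-x/1000)<.005]; print(x,len(k),np.median(k,0).round(4) if len(k) else '')
cv2.imwrite('pics/w2.png',p[...,::-1]); np.savez('w2.npz',p=p,d=d,T=T)"
```

```text
t 5.55 pos [ 0.4963 -0.2317  0.222 ] yaw -106.62 slide [-0.286  -0.5896  0.0058] twist [ 0.0037 -0.0053 -0.9916]
10676 [[-0.0344, -0.0132, -0.0543], [0.0191, 0.0005, -0.042], [0.046, 0.0132, -0.0116]]
-70 0 
-60 0 
-50 0 
-40 40 [-0.0354  0.002  -0.0415]
-30 937 [-0.03    0.0005 -0.042 ]
-20 907 [-0.0206  0.0009 -0.042 ]
-10 24 [-0.0062 -0.0099 -0.0588]
0 638 [ 0.0028  0.0009 -0.0421]
10 2173 [ 0.0093 -0.0009 -0.0421]
20 1555 [ 0.0201  0.0005 -0.0421]
30 1668 [ 0.0301  0.0009 -0.0421]
40 1794 [ 0.0401  0.0005 -0.0421]
50 940 [ 0.0458  0.0005 -0.0294]
```

View pics/w2.png

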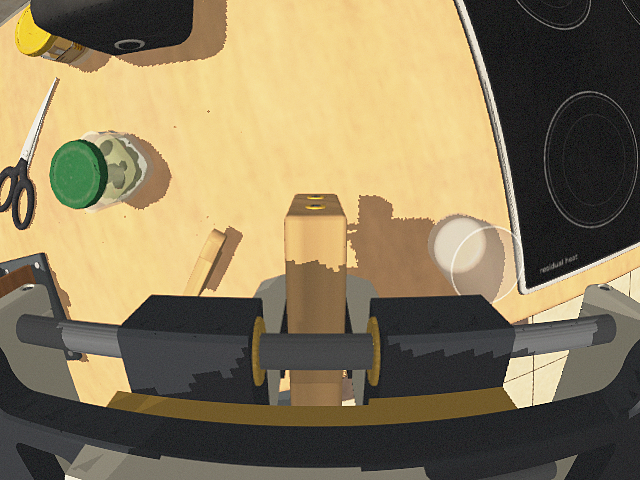

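The wrist view shows the bracket held straight, with its butt and brass inserts at about (315,200) facing tool +x. In tool axes the butt point is (46, 0.5, -42) mm. Next I'll turn it towards the jig.

```bash
python3 -c "
from h import *
togo((.485,-.13,.22),-65)
a=np.deg2rad(-65); x=np.array([-np.sin(a),np.cos(a)]); y=np.array([np.cos(a),np.sin(a)]); D=np.array([-.01,.09])/.25; print(D@x,D@y)
a=np.deg2rad(-25); x=np.array([-np.sin(a),np.cos(a)]); y=np.array([np.cos(a),np.sin(a)]); D=np.array([-.011,.082])/.25; print(D@x,D@y)
"
```

```text
t 5.6 pos [ 0.4959 -0.2314  0.2195] yaw -106.62 slide [-0.1577 -0.3763 -0.0027] twist [ 0.0016 -0.0024 -0.9249]
0.1158902627451858 -0.34317553380282195
0.2786737506314304 -0.17849633248056201
```

Call:
apply_moves([
  {"twist": [0, 0, -0.15], "slide": [-0.03, -0.06, 0], "fingers": 0},
  {"twist": [0, 0, -0.34], "slide": [-0.06, -0.14, 0], "fingers": 0},
  {"twist": [0, 0, -0.53], "slide": [-0.1, -0.22, 0], "fingers": 0},
  {"twist": [0, 0, -0.72], "slide": [-0.13, -0.3, 0], "fingers": 0},
  {"twist": [0, 0, -0.86], "slide": [-0.15, -0.35, 0], "fingers": 0},
  {"twist": [0, 0, -0.925], "slide": [-0.158, -0.376, 0], "fingers": 0},
])

```text
time: 6.2
tool_pos: [0.484, -0.1287, 0.2165]
eef_rot: [[0.904, 0.427, -0.002], [0.427, -0.904, 0.001], [-0.001, -0.001, -1.0]]
ft_force: [0.1, 0.1, -1.2]
grip_width: 0.236
grasp_force: 45.0
```

Call:
apply_moves([
  {"twist": [0, 0, -0.15], "slide": [0.02, -0.06, 0], "fingers": 0},
  {"twist": [0, 0, -0.34], "slide": [0.04, -0.14, 0], "fingers": 0},
  {"twist": [0, 0, -0.53], "slide": [0.06, -0.22, 0], "fingers": 0},
  {"twist": [0, 0, -0.72], "slide": [0.09, -0.29, 0], "fingers": 0},
  {"twist": [0, 0, -0.84], "slide": [0.11, -0.33, 0], "fingers": 0},
  {"twist": [0, 0, -0.89], "slide": [0.116, -0.343, 0], "fingers": 0},
])

```text
time: 6.8
tool_pos: [0.4742, -0.0388, 0.2165]
eef_rot: [[0.417, 0.909, -0.002], [0.909, -0.417, 0.0], [-0.001, -0.002, -1.0]]
ft_force: [-0.1, -0.6, -0.2]
grip_width: 0.234
grasp_force: 45.0
```

Call:
apply_moves([
  {"twist": [0, 0, -0.12], "slide": [0.08, -0.05, 0], "fingers": 0},
  {"twist": [0, 0, -0.25], "slide": [0.16, -0.1, 0], "fingers": 0},
  {"twist": [0, 0, -0.36], "slide": [0.24, -0.15, 0], "fingers": 0},
  {"twist": [0, 0, -0.4], "slide": [0.279, -0.178, 0], "fingers": 0},
  {"twist": [0, 0, -0.4], "slide": [0.279, -0.178, 0], "fingers": 0},
  {"twist": [0, 0, -0.4], "slide": [0.279, -0.178, 0], "fingers": 0},
])

```text
time: 7.4
tool_pos: [0.4637, 0.0417, 0.2176]
eef_rot: [[0.122, 0.992, -0.001], [0.992, -0.122, -0.0], [-0.0, -0.001, -1.0]]
ft_force: [-1.4, 0.5, -1.6]
grip_width: 0.234
grasp_force: 45.0
```

Run:
```python
from h import *
togo((.4637,.042,.22),-6.7)
p,d,W,T=wrist(); np.savez('w3.npz',p=p,d=d,W=W,T=T)
cv2.imwrite('pics/w3.png',p[...,::-1])
m=(W[...,2]>.1)&(W[...,2]<.12)&(W[...,1]>.12)&(W[...,1]<.195)&(abs(W[...,0]-.477)<.09)&(d>0)
q=W[m]; print(m.sum(),np.median(q[:,2]),cv2.minAreaRect(q[:,:2].astype(np.float32)*1000))
```

```text
t 7.4 pos [0.4637 0.0417 0.2176] yaw -7.03 slide [ 0.0011 -0.0001 -0.0098] twist [-0.0009  0.0005 -0.0073]
4972 0.1100225726654041 ((479.1537780761719, 158.6190185546875), (26.744661331176758, 139.87857055664062), 83.71923065185547)
```

View pics/w3.png

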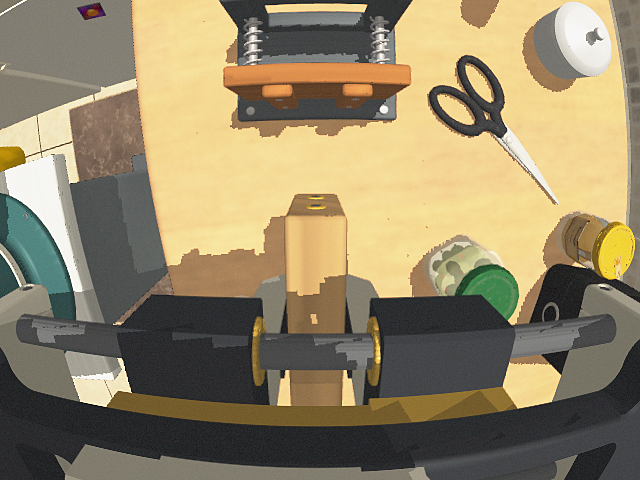

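The wrist view shows the jig ahead, its board edge at (317,75) with battens at (277,92) and (357,92). The bracket is aimed at the channel between them. I'll descend in front of the channel.

```bash
python3 -c "
from h import *
togo((.4657,.044,.068),-6.5); togo((.4692,.0751,.068),-6.5)"
```

```text
t 7.45 pos [0.4638 0.0415 0.2177] yaw -7.05 slide [0.0112 0.0067 0.5989] twist [-0.0007  0.0005 -0.0123]
t 7.45 pos [0.4638 0.0415 0.2177] yaw -7.05 slide [0.1364 0.0053 0.5988] twist [-0.0007  0.0005 -0.0123]
```

Call:
apply_moves([
  {"twist": [0, 0, -0.012], "slide": [0.011, 0.006, 0.06], "fingers": 0},
  {"twist": [0, 0, -0.012], "slide": [0.011, 0.006, 0.17], "fingers": 0},
  {"twist": [0, 0, -0.012], "slide": [0.011, 0.006, 0.3], "fingers": 0},
  {"twist": [0, 0, -0.012], "slide": [0.011, 0.006, 0.43], "fingers": 0},
  {"twist": [0, 0, -0.012], "slide": [0.011, 0.006, 0.54], "fingers": 0},
  {"twist": [0, 0, -0.012], "slide": [0.011, 0.006, 0.599], "fingers": 0},
  {"twist": [0, 0, -0.012], "slide": [0.05, 0.006, 0.599], "fingers": 0},
  {"twist": [0, 0, -0.012], "slide": [0.1, 0.006, 0.599], "fingers": 0},
  {"twist": [0, 0, -0.012], "slide": [0.136, 0.006, 0.599], "fingers": 0},
  {"twist": [0, 0, -0.012], "slide": [0.136, 0.006, 0.599], "fingers": 0},
])

```text
time: 8.45
tool_pos: [0.4701, 0.0771, 0.0696]
eef_rot: [[0.11, 0.994, 0.002], [0.994, -0.11, 0.0], [0.001, 0.002, -1.0]]
ft_force: [0.1, -0.0, -2.0]
grip_width: 0.231
grasp_force: 45.0
```

Run:
```python
from h import *
togo((.4732,.1099,.068),-6.5)
p,d,W,T=wrist(); np.savez('w4.npz',p=p,d=d,W=W,T=T)
cv2.imwrite('pics/w4.png',p[40:340,140:500,::-1])
m=(T[...,2]>-.052)&(T[...,2]<-.032)&(T[...,0]>.055)&(T[...,0]<.125)&(abs(T[...,1])<.09)&(d>0)
q=T[m]; print(m.sum(),np.median(q[:,2]),cv2.minAreaRect(q[:,:2].astype(np.float32)*1000))
b=(abs(T[...,1])<.014)&(d>0)&(T[...,2]<-.02)&(T[...,2]>-.06)&(T[...,0]<.055)&(T[...,0]>.01)
r=T[b]; print('bracket top',np.median(r[:,2]),'xmax',np.percentile(r[:,0],99.5), 'y',np.percentile(r[:,1],[2,98]))
f=q[q[:,2]<-.038]
for y in range(-65,66,10):
    k=f[abs(f[:,1]-y/1000)<.005]; print(y,len(k),np.percentile(k[:,0],[1,99]).round(4) if len(k) else '')
```

```text
t 8.45 pos [0.4701 0.0771 0.0696] yaw -6.32 slide [ 0.1318 -0.0021  0.0064] twist [ 0.0021 -0.0007  0.0041]
20691 -0.04051950030032042 ((82.30084991455078, -0.2135772705078125), (26.308046340942383, 140.25576782226562), 0.0773877203464508)
bracket top -0.042121275404157665 xmax 0.04526319149372198 y [-0.01044272  0.0103465 ]
-65 920 [0.0794 0.095 ]
-55 1081 [0.0795 0.0951]
-45 1191 [0.0744 0.0951]
-35 1956 [0.0697 0.0949]
-25 2066 [0.0697 0.0946]
-15 1443 [0.0715 0.0947]
-5 1347 [0.0795 0.0948]
5 1356 [0.0795 0.0948]
15 1489 [0.0712 0.0948]
25 2062 [0.0696 0.0947]
35 1951 [0.0697 0.0947]
45 1169 [0.0791 0.0949]
55 1085 [0.0792 0.0949]
65 889 [0.0792 0.095 ]
```

View pics/w4.png

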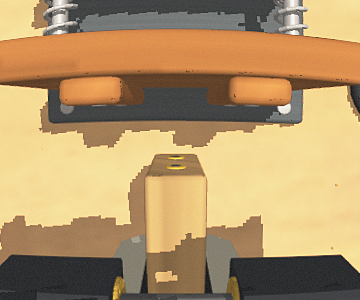

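The crop shows the bracket centred and straight before the channel: batten inner ends are at columns 122 and 229, bracket at 175. The depth data puts the gap at 34 mm and the bracket 1.6 mm high, so I'll advance gently.

Call:
apply_moves([
  {"twist": [0, 0, 0], "slide": [0.02, 0, 0.006], "fingers": 0},
  {"twist": [0, 0, 0], "slide": [0.045, 0, 0.006], "fingers": 0},
  {"twist": [0, 0, 0], "slide": [0.07, 0, 0.006], "fingers": 0},
  {"twist": [0, 0, 0], "slide": [0.095, 0, 0.006], "fingers": 0},
  {"twist": [0, 0, 0], "slide": [0.115, 0, 0.006], "fingers": 0},
  {"twist": [0, 0, 0], "slide": [0.13, 0, 0.006], "fingers": 0},
  {"twist": [0, 0, 0], "slide": [0.14, 0, 0.006], "fingers": 0},
  {"twist": [0, 0, 0], "slide": [0.15, 0, 0.006], "fingers": 0},
  {"twist": [0, 0, 0], "slide": [0.16, 0, 0.006], "fingers": 0},
  {"twist": [0, 0, 0], "slide": [0.16, 0, 0.006], "fingers": 0},
  {"twist": [0, 0, 0], "slide": [0.16, 0, 0.006], "fingers": 0},
])

```text
time: 9.6
tool_pos: [0.4738, 0.1153, 0.0669]
eef_rot: [[0.112, 0.994, -0.0], [0.994, -0.112, -0.0], [-0.0, -0.0, -1.0]]
ft_force: [-1.0, -2.2, -1.4]
grip_width: 0.234
grasp_force: 45.0
```

```bash
cat >> h.py <<'E'
def check(fn):
    s=status.state(); R=np.array(s['eef_rot']); print('t',s['time'],'pos',s['tool_pos'],'F tool',(R.T@s['ft_force']).round(2),'yaw',np.rad2deg(np.arctan2(R[1,1],R[0,1])).round(2))
    p,d,W,T=wrist(); cv2.imwrite(fn,p[40:340,140:500,::-1])
    q=T[(d>0)&(T[...,2]>-.06)&(T[...,2]<-.03)&(T[...,0]>.02)&(T[...,0]<.08)&(abs(T[...,1])<.09)]
    a=q[abs(q[:,1])>.052]; a=a[a[:,2]<-.036]; print('board face x L/R',[np.percentile(k[:,0],2).round(4) for k in (a[a[:,1]<0],a[a[:,1]>0])],'back',np.percentile(a[:,0],98),'top z',np.median(a[:,2]))
    b=q[(abs(q[:,1])<.009)]; print('bracket z near/far',[np.median(b[abs(b[:,0]-x)<.004][:,2]).round(4) for x in (.025,.03,.038)])
    bt=q[(q[:,2]<-.036)&(abs(q[:,1])<.08)]; print('board y span',np.percentile(bt[bt[:,0]>.05][:,1],[.2,99.8]))
E
python3 -c "
from h import *
check('pics/w5.png')"
```

```text
t 9.6 pos [0.47382889 0.11527782 0.06688227] F tool [-2.34 -0.71  1.36] yaw -6.41
board face x L/R [np.float64(0.0452), np.float64(0.0453)] back 0.06069964217982475 top z -0.04335109525420289
bracket z near/far [np.float64(-0.0423), np.float64(-0.0423), np.float64(-0.0422)]
board y span [-0.06873046  0.06896748]
```

Call:
apply_moves([
  {"twist": [0, 0, 0], "slide": [0.01, 0, 0], "fingers": 0},
  {"twist": [0, 0, 0], "slide": [0.02, 0, 0], "fingers": 0},
  {"twist": [0, 0, 0], "slide": [0.03, 0, 0], "fingers": 0},
  {"twist": [0, 0, 0], "slide": [0.04, 0, 0], "fingers": 0},
  {"twist": [0, 0, 0], "slide": [0.047, 0, 0], "fingers": 0},
  {"twist": [0, 0, 0], "slide": [0.047, 0, 0], "fingers": 0},
  {"twist": [0, 0, 0], "slide": [0.047, 0, 0], "fingers": 0},
  {"twist": [0, 0, 0], "slide": [0.047, 0, 0], "fingers": 0},
  {"twist": [0, 0, 0], "slide": [0.047, 0, 0], "fingers": 0},
])

```text
time: 10.55
tool_pos: [0.4751, 0.1266, 0.0669]
eef_rot: [[0.112, 0.994, -0.0], [0.994, -0.112, -0.001], [-0.001, -0.0, -1.0]]
ft_force: [-1.9, -8.6, 1.4]
grip_width: 0.23
grasp_force: 45.0
```

```bash
python3 -c "
from h import *
check('pics/w6.png')"
```

```text
t 10.55 pos [0.47508494 0.12661699 0.0669269 ] F tool [-8.74 -0.96 -1.39] yaw -6.41
board face x L/R [np.float64(0.0452), np.float64(0.0454)] back 0.06063499260682491 top z -0.04338065750561062
bracket z near/far [np.float64(-0.0423), np.float64(-0.0423), np.float64(-0.0423)]
board y span [-0.06869763  0.06895587]
```

Call:
apply_moves([
  {"twist": [0, 0, 0], "slide": [0.003, 0, 0], "fingers": 0},
  {"twist": [0, 0, 0], "slide": [0.003, 0, 0], "fingers": 0},
  {"twist": [0, 0, 0], "slide": [0.003, 0, 0], "fingers": 0},
  {"twist": [0, 0, 0], "slide": [0.003, 0, 0], "fingers": 0},
  {"twist": [0, 0, 0], "slide": [0.003, 0, 0], "fingers": 0},
  {"twist": [0, 0, 0], "slide": [0.003, 0, 0], "fingers": 0},
])

```text
time: 11.2
tool_pos: [0.4752, 0.1273, 0.0669]
eef_rot: [[0.112, 0.994, -0.0], [0.994, -0.112, -0.001], [-0.001, -0.0, -1.0]]
ft_force: [-3.4, -9.4, 0.7]
grip_width: 0.235
grasp_force: 45.0
```

```bash
python3 -c "
from h import *
for i in range(4): check('pics/w7.png')"
```

```text
t 11.2 pos [0.47517525 0.12731219 0.06692746] F tool [-9.7  -2.34 -0.7 ] yaw -6.42
board face x L/R [np.float64(0.0452), np.float64(0.0454)] back 0.06063226060835035 top z -0.0433789687486099
bracket z near/far [np.float64(-0.0423), np.float64(-0.0423), np.float64(-0.0424)]
board y span [-0.06876129  0.06904488]
t 11.25 pos [0.47518991 0.12731549 0.06694176] F tool [-8.86 -2.02 -2.2 ] yaw -6.42
board face x L/R [np.float64(0.0453), np.float64(0.0453)] back 0.06063386905437903 top z -0.04341063502145799
bracket z near/far [np.float64(-0.0423), np.float64(-0.0422), np.float64(-0.0422)]
board y span [-0.06866713  0.06915136]
t 11.3 pos [0.47518292 0.12730048 0.06689262] F tool [-10.04  -2.11  -1.48] yaw -6.42
board face x L/R [np.float64(0.0452), np.float64(0.0453)] back 0.060640740202027005 top z -0.04341192949712224
bracket z near/far [np.float64(-0.0423), np.float64(-0.0423), np.float64(-0.0423)]
board y span [-0.06870848  0.06892605]
t 11.35 pos [0.47520363 0.12730882 0.06692697] F tool [-9.4  -1.89 -1.19] yaw -6.42
board face x L/R [np.float64(0.0452), np.float64(0.0454)] back 0.060627584533763046 top z -0.04338749201787434
bracket z near/far [np.float64(-0.0423), np.float64(-0.0423), np.float64(-0.0423)]
board y span [-0.0686908   0.06909291]
```

View pics/w7.png

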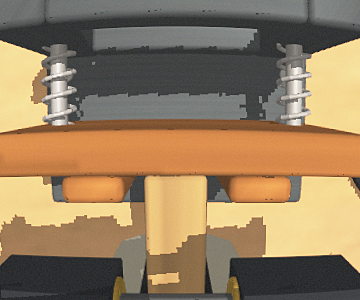

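The last view shows the butt flush against the channel floor (175,178), midway between the battens at (95,190) and (260,190), and level. The push reads about 9.5 N and is steady.

```bash
python3 -c "
from h import *
print(job.close_job())"
```

```text
the job is handed in; nothing more can be done
None
```

I handed the job in with the bracket still gripped and its butt end seated straight in the channel. It pushes with about 9.5 N, the board is back roughly 16–17 mm, and the top edges are level within about 1 mm; the judge's verdict was not shown.

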